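# Set a cover out over the edge of a deburring stand

## Task

Get the flat metal cover ready for deburring: push it with the fingertips across the top of the low stand until its long side lies flush along the fence and its front end sticks out 30 mm over the stand's open front edge (the one facing the robot). Only push it: do not pick the cover up or tip it, and leave the parts standing round the stand where they are.

Things in the scene. Friction and masses are not known exactly. Their poses are not given: they have to be found in the camera images.
- stand_corner (a point): Reference corner of the stand: on its top surface, at the front edge, at the foot of the fence's inner face. Its x axis runs from the front edge back along the fence (away from the robot), y points into the fence, z up. The free top spans x 0 to 180 mm and y -138 to 0 mm; the fence y 0 to +12 mm.
- stand: Deburring stand, fixed: dark steel plate 180 mm long (x) by 150 mm wide (y) on two low aluminium rails, top 40 mm above the worktop. An aluminium bar, the fence, runs the full length of its left (+y) side, 10 mm above the top (screw heads 1.5 mm more). The front (-x) edge and the right side are open. Origin: centre of its footprint.
- cover_mid (a point): Centre, half-way up, of the flat die-cast light-metal cover on the stand: 96 mm long (its own y), 64 mm wide (its own x), 12 mm thick. It starts clear of the fence and 12 mm or more behind the front edge, its long side within 20 degrees of the fence's direction. In its final place the centre lies 18 mm behind the front edge and 32 mm from the fence.
- bits: Bystander: black bit block with six steel bits standing in it, 28 x 90 x 39 mm, on the worktop beside the right side of the stand; origin at the centre of its underside.
- bush: Bystander: brass flanged bush, 38 mm across, 34 mm high, standing on the worktop left of the stand, nearer the robot than the valve block; origin at the centre of its underside.
- valve: Bystander: small die-cast valve block, 40 x 72 x 44 mm, standing on the worktop left of the stand; origin at the centre of its underside.
- cover: The same cover as a loose body, about 0.11 kg, with small screw bosses at its corners; origin at the centre of its underside, axes as cover_mid.

How it is judged:
At the end, for the whole second after the job is handed in: The cover lies flat and at rest on the stand, its long side along the fence (gap at its middle under 4.5 mm, within 4 degrees), its front end sticking out 30 mm past the front edge, 7 mm more or less (x of cover_mid in the frame of stand_corner between 0.011 and 0.025 m and y of cover_mid in the frame of stand_corner above -0.0365 m and angle between the y axis of cover_mid and the x axis of stand_corner, either way round below 0.07 rad and angle between cover_mid's own z axis and vertical below 0.05 rad and z of cover_mid in the frame of stand_corner between 0.003 and 0.009 m and linear speed of cover below 0.01 m/s); the robot touches nothing.
It fails at once if the cover is lifted more than 6 mm off the stand (z of cover_mid in the frame of stand_corner above 0.012 m).
It fails at once if the cover is tipped by more than 9 degrees or falls off the stand (angle between cover_mid's own z axis and vertical above 0.16 rad or z of cover_mid in the frame of stand_corner below -0.01 m).
It fails at once if one of the parts beside the stand is moved more than 15 mm or knocked over (distance of any of bits, bush, valve from where it was at the start of the episode above 0.015 m or angle between any of bits, bush, valve's own z axis and vertical above 0.4 rad).
It also fails if it takes over 58 s, if anything falls off the work surface, if the arm or the gripper's body presses on something with over 40 N, if the wrist force passes 120 N, or if a joint passes its speed limit or range.

## Robot

A 6-joint arm with a two-finger parallel gripper is mounted at the origin on a cart in front of the work surface, level with it; the furniture and walls round the work are solid. World frame = base frame: x ahead of the robot, y to its left, z up, the work surface at z = 0. Lengths are in m, angles in rad, forces in N, time in s.
With the tool pointing down it reaches from about 0.375 to 0.825 m from the base axis. Payload 5.5 kg.
Tool frame: the origin (TCP) lies at the very end of the fingers, on their centre line; the grasp point (between the pads) lies 19 mm behind it; z points along the fingers, y is the direction in which the jaws open and shut (so a half turn about z gives the same grasp; the last joint's range is limited). The gripper opens to 85 mm and grips with 20 to 120 N. Pads are 22 mm wide; open, the fingers measure 114 mm over their backs; the gripper's body (76 mm by 85 mm) begins 54 mm behind the grasp point. The pads swing forward as they close: fully open they stand 13 mm farther back than shut.
Start: joints at [-1.305, 0.314, -0.047, 1.21, 0, 1.571], TCP at [0.158, -0.579, 0.231] pointing down, gripper open.
Joint ranges: [-2.67, 2.67], [-0.69, 1.73], [-1.03, 1.25], [-2.08, 2.16], [-1.42, 1.45], [-3.14, 3.14]. Speed limits (rad/s): [2.39, 2.39, 3.01, 3.14, 3.14, 3.14].

## Interface

Orientations are given as a rotation vector (axis times angle).
In Python, from bench import manip gives the robot as it stands. The module is installed in compiled form; this text tells all that it offers.
- The arm moves only by the tool arm_command, never from a script. Its argument "rows" is text: rows parted by semicolons, each of 7 numbers parted by spaces: the shift along the tool's x, y, z as a fraction of full scale, then the turn, a rotation vector about the tool's x, y, z as a fraction of full scale, then the opening, from 0 (shut) to 1 (fully open). A call has 1 to 5 rows; each row shifts and turns the commanded pose from where the row before left it, along the tool's axes as they then stand; what a row does not reach is not made up. Full scale, the value 1, is 0.05 m for a shift and 180 degrees for a turn. A row lasts 1/8 s, in which the tool goes at most 62.5 mm and 10.7 degrees, less where a joint would pass 70% of its speed; a pose out of reach is approached as far as the arm can. A call with a number of a shift or a turn outside -1 to 1 is refused whole. A call with a gripper value outside its range is refused whole. The fingers move at their own pace and stop on an object; "grip_force" is the grip in N (left out, the last holds). Time passes only in rows, so rows that do not move let the fingers close. It gives the time, the measured TCP pose, the force and the opening at its end, in the units of the state.
- manip.state(): the state, without advancing time (a new reading comes with each control period).
- manip.get_image(name): name is "scene" or "top" or "wrist"; returns (picture, depth): 400x640x3 uint8, blue, green, red; 400x640 float32, m along the optical axis (not along the pixel's ray), 0 where there is no reading.
- manip.camera_params(name): a dict with "K" (3x3 intrinsics, pixels), "D" ([k1, k2, p1, p2, k3] as OpenCV has them; the pictures are not rectified), "rvec" (rotation vector, rad) and "tvec" (3), from world to camera coordinates, as OpenCV has them. Camera axes: x right, y down, z forward; pixel columns grow to the right and rows downward; lengths in m; the calibration is good to about 2 mm. A picture is of the moment at which its call begins: read the wrist's pose just before it. camera_params takes no time and is no camera call; for the wrist camera it gives the pose at the moment of the call.
- manip.finish_job(): hands the job in, once; it reports no verdict.
The state is a dict: "time_s": time; "qpos": joint angles; "qd": joint speeds; "effort": joint torques, N m; "tcp_pos": TCP position; "tcp_rot": TCP orientation; "wrist_force": force on the tool from outside, world axes, zero at the start; "wrist_torque": the same for the moment, N m; "finger_gap": finger opening in m.
Only numpy, scipy, OpenCV 4.12 (cv2) and the standard library are available. Lean on these libraries where they do the work, as an engineer would, in place of code of your own. Each camera call takes 0.05 s, during which the arm holds its last target.

## Working session

There is one attempt and no reset: what is moved stays moved. The work goes in short steps, Python scripts to look and compute and a tool call to move; the robot and the scene stay as the last step left them, time stands still between calls to the robot, and variables do not carry over. Pictures are saved under pics/ and viewed, and the job is handed in when it is done.

Besides the shell and the picture viewer there is one more tool, called after "Call:" by a JSON object that holds its "fn" and its "kwargs", one argument or row to a line. arm_command: Moves the arm, as the interface text tells. Its arguments: {"type":"object","properties":{"rows":{"type":"string"},"grip_force":{"type":"number"}},"required":["rows"]}

```bash
mkdir -p pics; python3 - <<'E'
from bench import manip
import cv2,numpy as np
s=manip.state(); print(s)
for n in ("top","scene"):
    im,d=manip.get_image(n); cv2.imwrite(f"pics/{n}0.png",im); np.save(f"{n}0.npy",d)
    p=manip.camera_params(n); print(n,p)
E
```

```text
{'time_s': 0.0, 'qpos': array([-1.30496492e+00,  3.14211330e-01, -4.80650638e-02,  1.21018572e+00,
        1.41130618e-05,  1.57081940e+00]), 'qd': array([-0.00033165,  0.00101334, -0.00053494, -0.00090575, -0.00162826,
        0.00010489]), 'effort': array([ 1.70122594e-04, -5.39598083e+01,  3.39744759e+01,  1.92234025e-02,
       -1.68846727e-04,  3.70966148e-06]), 'tcp_pos': array([ 0.15748315, -0.57837879,  0.2304495 ]), 'tcp_rot': array([-3.11224928e+00, -4.16083597e-01,  3.24652291e-04]), 'wrist_force': array([-0.09160797,  0.29363889, -0.5418667 ]), 'wrist_torque': array([ 0.03483048, -0.01530863, -0.01337701]), 'finger_gap': 0.08559140519813552}
top {'K': array([[434.14277587,   0.        , 308.15670052],
       [  0.        , 434.14277587, 200.75526745],
       [  0.        ,   0.        ,   1.        ]]), 'D': array([-0.07422555,  0.        ,  0.        ,  0.        ,  0.        ]), 'rvec': array([ 2.14202185, -2.20679882,  0.05271833]), 'tvec': array([0.35605475, 0.50880097, 0.89770144])}
scene {'K': array([[433.44073959,   0.        , 312.54400797],
       [  0.        , 433.44073959, 200.23552817],
       [  0.        ,   0.        ,   1.        ]]), 'D': array([-0.11582092,  0.        ,  0.        ,  0.        ,  0.        ]), 'rvec': array([ 0.95802462, -2.53575308,  0.97815577]), 'tvec': array([0.60099823, 0.0922794 , 0.81482428])}
```

View pics/top0.png

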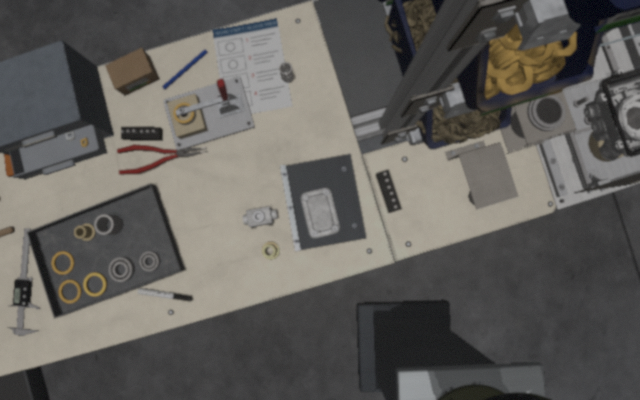

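View pics/scene0.png

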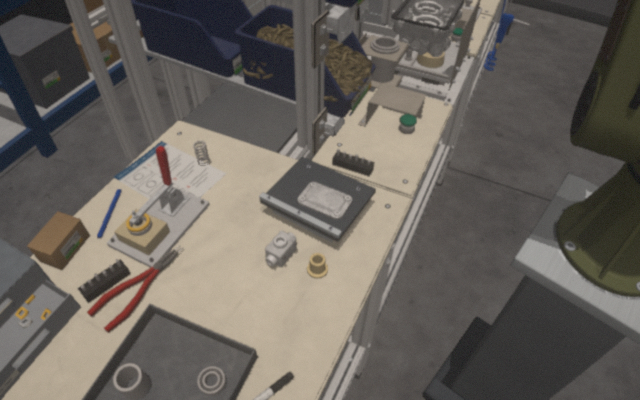

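The top view shows the stand at about (285–367, 153–250), with the fence on its left edge, the cover at about (321, 212), the valve at (261, 216), the bush at (271, 250) and the bits at (388, 190). Next I'll measure them.

```bash
cat > h.py <<'E'
import cv2,numpy as np
from bench import manip
def ray(p,uv,z):
    uv=np.asarray(uv,float).reshape(-1,1,2)
    n=cv2.undistortPoints(uv,p['K'],p['D']).reshape(-1,2)
    R=cv2.Rodrigues(p['rvec'])[0]; C=-R.T@p['tvec'].ravel()
    d=np.c_[n,np.ones(len(n))]@R
    return C+d*((z-C[2])/d[:,2])[:,None]
def proj(p,X):
    return cv2.projectPoints(np.asarray(X,float).reshape(-1,1,3),p['rvec'],p['tvec'],p['K'],p['D'])[0].reshape(-1,2)
E
python3 - <<'E'
from h import *
im=cv2.imread('pics/top0.png');p=manip.camera_params('top')
c=im[140:265,235:410]; cv2.imwrite('pics/crop0.png',cv2.resize(c,None,fx=4.5,fy=4.5,interpolation=cv2.INTER_CUBIC))
im2=cv2.imread('pics/scene0.png');c=im2[140:290,240:420]; cv2.imwrite('pics/crops0.png',cv2.resize(c,None,fx=4,fy=4,interpolation=cv2.INTER_CUBIC))
hsv=cv2.cvtColor(im,cv2.COLOR_BGR2HSV); g=cv2.cvtColor(im,cv2.COLOR_BGR2GRAY)
dark=np.zeros_like(g); dark[150:255,280:370]=(g[150:255,280:370]<95)*255
cs,_=cv2.findContours(dark,cv2.RETR_EXTERNAL,cv2.CHAIN_APPROX_NONE)
k=max(cs,key=cv2.contourArea); r=cv2.minAreaRect(k); b=cv2.boxPoints(r); print(r); print(b); print(ray(p,b,.04))
m=np.zeros_like(g); cv2.drawContours(m,[cv2.convexHull(k)],-1,255,-1); m=cv2.erode(m,np.ones((7,7)))
br=((g>105)&(m>0)).astype(np.uint8)*255
cs,_=cv2.findContours(br,cv2.RETR_EXTERNAL,cv2.CHAIN_APPROX_NONE)
k=max(cs,key=cv2.contourArea); r=cv2.minAreaRect(k); b=cv2.boxPoints(r); print('cover',r); w=ray(p,b,.052); print(w,w.mean(0),[np.linalg.norm(w[i]-w[i-1]) for i in range(4)])
E
```

```text
((325.3359680175781, 201.34799194335938), (85.06002807617188, 66.00872802734375), 79.69515228271484)
[[285.25595 165.40799]
 [350.19998 153.59998]
 [365.416   237.288  ]
 [300.47195 249.09601]]
[[0.59351124 0.38613934 0.04      ]
 [0.61404946 0.24957276 0.04      ]
 [0.43879151 0.22448683 0.04      ]
 [0.4184211  0.35911471 0.04      ]]
cover ((319.7101135253906, 212.66773986816406), (46.894065856933594, 31.226858139038086), 75.46554565429688)
[[0.53176636 0.35908245 0.052     ]
 [0.5459832  0.29658172 0.052     ]
 [0.45236419 0.27561878 0.052     ]
 [0.43823894 0.33765223 0.052     ]] [0.49208817 0.31723379 0.052     ] [np.float64(0.09595119707677832), np.float64(0.0640972652434416), np.float64(0.09593729593704475), np.float64(0.06362131250193219)]
```

View pics/crop0.png

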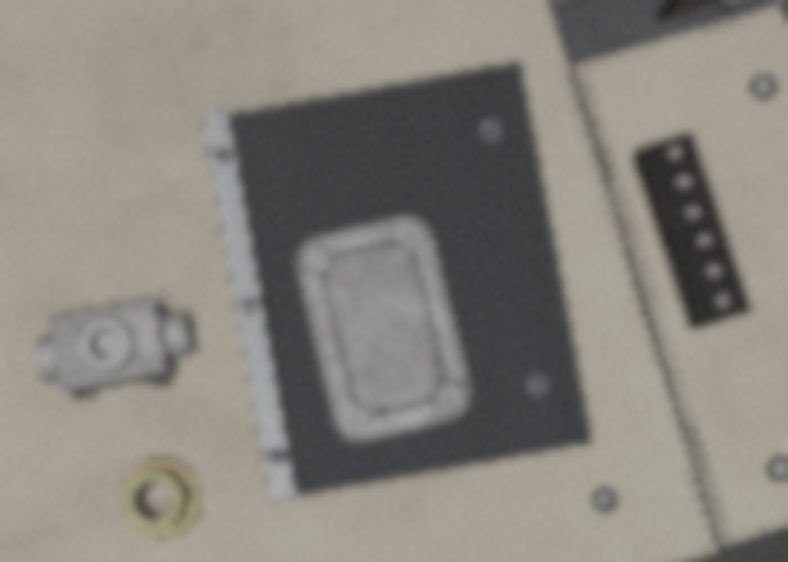

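View pics/crops0.png

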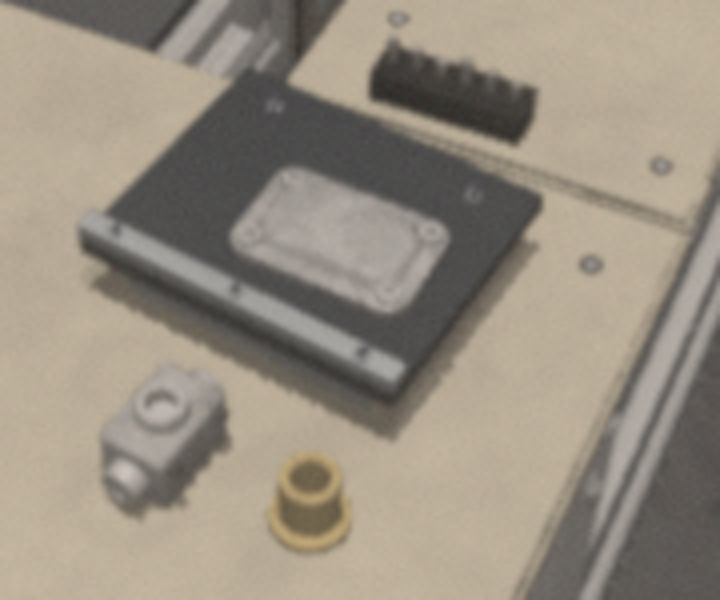

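Stand-frame sizes match (64 × 96 cover, top about 138 wide). Now I'll pin down the frame and check the clearance along the arm's route.

```bash
cat >> h.py <<'E'
yaw=np.deg2rad(8.7); ex=np.array([np.cos(yaw),np.sin(yaw)]); ey=np.array([-ex[1],ex[0]])
C0=np.array([.4168,.3594])
def tos(w): d=np.atleast_2d(w)[:,:2]-C0; return np.c_[d@ex,d@ey]
def tow(x,y): return C0+x*ex+y*ey
E
python3 - <<'E'
from h import *
im=cv2.imread('pics/top0.png');p=manip.camera_params('top')
R=cv2.Rodrigues(p['rvec'])[0]; print('cam',-R.T@p['tvec'].ravel())
# stand edge projected check
for z,pts in ((.04,[(0,0),(.18,0),(.18,-.138),(0,-.138)]),(.05,[(0,0),(0,.012),(.18,.012),(.18,0)])):
    q=proj(p,[[*tow(*a),z] for a in pts])
    cv2.polylines(im,[np.round(q*16).astype(int)],True,(0,0,255) if z==.04 else (0,255,0),1,cv2.LINE_AA,4)
c=im[140:265,235:410]; cv2.imwrite('pics/crop1.png',cv2.resize(c,None,fx=4.5,fy=4.5,interpolation=cv2.INTER_CUBIC))
# scene
p2=manip.camera_params('scene');i2=cv2.imread('pics/scene0.png')
for z,pts in ((.04,[(0,0),(.18,0),(.18,-.138),(0,-.138)]),(.05,[(0,0),(0,.012),(.18,.012),(.18,0)])):
    q=proj(p2,[[*tow(*a),z] for a in pts])
    cv2.polylines(i2,[np.round(q*16).astype(int)],True,(0,0,255) if z==.04 else (0,255,0),1,cv2.LINE_AA,4)
c=i2[140:290,240:420]; cv2.imwrite('pics/crops1.png',cv2.resize(c,None,fx=4,fy=4,interpolation=cv2.INTER_CUBIC))
# heights
H={}
for n in('top','scene'):
    d=np.load(n+'0.npy');pp=manip.camera_params(n)
    v,u=np.mgrid[0:400,0:640]; uv=np.c_[u.ravel(),v.ravel()].astype(float)
    nn=cv2.undistortPoints(uv.reshape(-1,1,2),pp['K'],pp['D']).reshape(-1,2)
    R=cv2.Rodrigues(pp['rvec'])[0]; Z=d.ravel(); X=(np.c_[nn,np.ones(len(nn))]*Z[:,None]-pp['tvec'].ravel())@R
    X=X[Z>0]
    for x,y,z in X:
        k=(int(np.floor(x/.1)),int(np.floor(y/.1))); H[k]=max(H.get(k,-9),z)
for i in range(9,-1,-1): print(i/10,' '.join(f"{H.get((i,j),np.nan):6.2f}" for j in range(6,-8,-1)))
E
```

```text
cam [0.45391183 0.32127437 0.93929128]
0.9  -0.00   0.01   0.01   0.01   0.22   0.21   0.21    nan    nan    nan   0.02   0.07   0.07  -0.01
0.8   0.06   0.01   0.01   0.06   0.00   0.30   0.21   0.21    nan  -0.00   0.03   0.08   0.08    nan
0.7   0.08   0.16   0.16   0.06   0.01   0.37   0.42   0.44   0.21   0.21   0.17   0.14    nan    nan
0.6   0.06   0.06   0.02   0.04   0.04   0.65   0.65   0.42   0.15   0.17   0.17   0.17   0.08   0.08
0.5   0.04   0.01   0.04   0.06   0.05   0.04   0.08   0.08   0.01   0.20   0.20   0.20   0.00   0.00
0.4   0.04   0.01   0.05   0.06   0.06   0.04   0.08   0.08   0.01  -0.00  -0.83  -0.83  -0.84  -0.84
0.3   0.04   0.01   0.02   0.01   0.01   0.00  -0.84  -0.84  -0.83  -0.84  -0.84  -0.84  -0.84  -0.84
0.2   0.01   0.00   0.00  -0.84  -0.83  -0.84  -0.83   0.42  -0.84  -0.84  -0.84  -0.84  -0.84  -0.84
0.1  -0.84  -0.84  -0.83  -0.84  -0.83   0.34   0.47   0.44   0.00  -0.83  -0.84  -0.84  -0.83  -0.84
0.0  -0.84  -0.84  -0.84  -0.84  -0.84   0.29   0.33   0.18   0.00  -0.84  -0.84  -0.84  -0.84  -0.84
```

View pics/crop1.png

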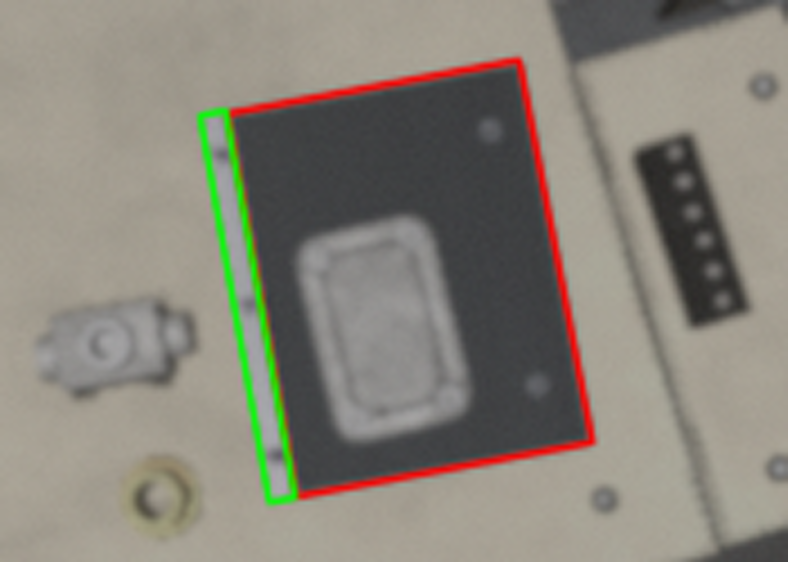

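View pics/crops1.png

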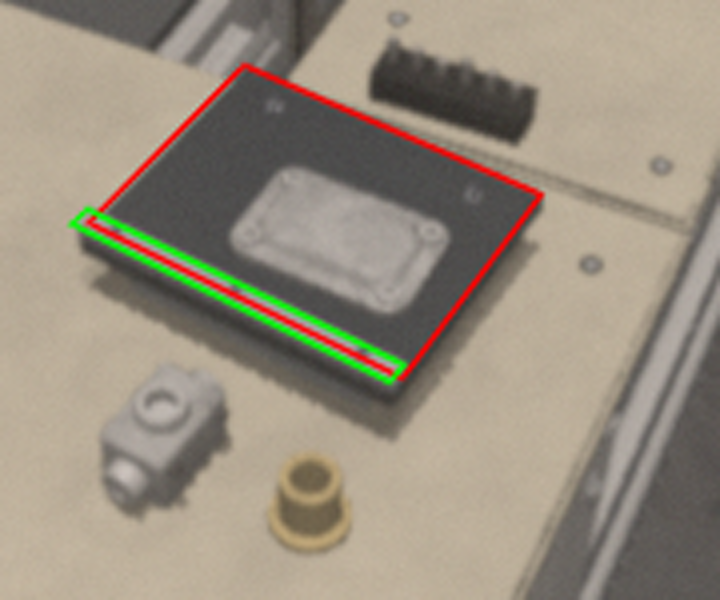

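The projected outline matches both views: red is the 180 × 138 top and green is the fence. The stand frame is good to about 1–2 mm, with the cover at about (68, -53) mm and 4° off. Now I'll plan the transfer rows.

```bash
cat > plan.py <<'E'
from h import *
from scipy.spatial.transform import Rotation as Ro
def plan(wps,yawdeg,step=.045,turn=10.4,grip=0,slow=None):
    """wps: world xyz list; turn towards yaw (ccw seen from above, signed delta by shortest unless given)"""
    s=manip.state(); P=s['tcp_pos'].copy(); R=Ro.from_rotvec(s['tcp_rot'])
    x=R.apply([1,0,0]); cur=np.degrees(np.arctan2(x[1],x[0])); rem=yawdeg-cur
    print('from',P.round(4),'yaw',cur.round(2),'turn',round(rem,2))
    rows=[]
    for w in wps:
        while np.linalg.norm(w-P)>.0007:
            d=w-P; L=np.linalg.norm(d); d=d*min(1,step/L)
            a=np.clip(rem,-turn,turn)
            sh=np.round(R.inv().apply(d)/.05,3); t=round(-a/180,4)
            rows.append([*sh,0,0,t,grip]); P=P+R.apply(sh*.05); R=R*Ro.from_rotvec([0,0,t*np.pi]); rem+=t*180
    while abs(rem)>.2:
        a=np.clip(rem,-turn,turn);t=round(-a/180,4); rows.append([0,0,0,0,0,t,grip]); R=R*Ro.from_rotvec([0,0,t*np.pi]); rem+=t*180
    for i in range(0,len(rows),5): print('; '.join(' '.join(f'{v:g}' for v in r) for r in rows[i:i+5]))
    print('end',P.round(4),'t',len(rows)/8)
E
python3 - <<'E'
from plan import *
a=tow(.145,-.050); print(a)
plan([np.array([.30,-.36,.22]),np.array([.42,-.05,.22]),np.array([.44,.18,.20]),np.array([*a,.14])],188.7)
E
```

```text
[0.56769465 0.33190812]
from [ 0.1575 -0.5785  0.2305] yaw 15.23 turn 173.47
0.672 -0.598 0.037 0 0 -0.0578 0; 0.769 -0.466 0.037 0 0 -0.0578 0; 0.84 -0.32 0.037 0 0 -0.0578 0; 0.884 -0.163 0.038 0 0 -0.0578 0; 0.899 -0 0.037 0 0 -0.0578 0
0.709 0.13 0.03 0 0 -0.0578 0; 0.889 0.138 0.001 0 0 -0.0578 0; 0.85 0.296 0.001 0 0 -0.0578 0; 0.782 0.445 0.001 0 0 -0.0578 0; 0.689 0.579 0.001 0 0 -0.0578 0
0.573 0.694 0.001 0 0 -0.0578 0; 0.439 0.786 0.001 0 0 -0.0578 0; 0.29 0.852 0.001 0 0 -0.0578 0; 0.051 0.345 0.001 0 0 -0.0578 0; 0.219 0.869 0.079 0 0 -0.0578 0
0.058 0.895 0.079 0 0 -0.0578 0; -0.104 0.89 0.079 0 0 -0.0389 0; -0.212 0.871 0.079 0 0 -0 0; -0.212 0.871 0.079 0 0 -0 0; -0.032 0.131 0.011 0 0 -0 0
-0.648 0.568 0.261 0 0 -0 0; -0.648 0.568 0.261 0 0 -0 0; -0.648 0.568 0.262 0 0 -0 0; -0.648 0.568 0.261 0 0 -0 0; -0.392 0.343 0.159 0 0 -0 0
end [0.5677 0.3319 0.14  ] t 3.125
```

Call:
{"fn": "arm_command", "kwargs": {
  "rows": "0.67 -0.6 0.04 0 0 -0.058 0; 0.77 -0.47 0.04 0 0 -0.058 0; 0.84 -0.32 0.04 0 0 -0.058 0; 0.88 -0.16 0.04 0 0 -0.058 0; 0.9 0 0.04 0 0 -0.058 0"
}}

```text
time_s: 0.72
tcp_pos: [0.2805, -0.389, 0.2209]
tcp_rot: [-2.608, -1.751, -0.0]
wrist_force: [0.7, -0.5, -0.1]
finger_gap: 0.0001
```

Call:
{"fn": "arm_command", "kwargs": {
  "rows": "0.71 0.13 0.03 0 0 -0.058 0; 0.89 0.14 0 0 0 -0.058 0; 0.85 0.3 0 0 0 -0.058 0; 0.78 0.45 0 0 0 -0.058 0; 0.69 0.58 0 0 0 -0.058 0"
}}

```text
time_s: 1.35
tcp_pos: [0.3646, -0.1906, 0.2196]
tcp_rot: [-1.572, -2.72, -0.0]
wrist_force: [0.2, 0.7, -0.3]
finger_gap: 0.0001
```

Call:
{"fn": "arm_command", "kwargs": {
  "rows": "0.57 0.69 0 0 0 -0.058 0; 0.44 0.79 0 0 0 -0.058 0; 0.29 0.85 0 0 0 -0.058 0; 0.05 0.345 0 0 0 -0.058 0; 0.22 0.87 0.08 0 0 -0.058 0"
}}

```text
time_s: 1.98
tcp_pos: [0.4224, -0.0044, 0.2158]
tcp_rot: [0.217, 3.134, -0.001]
wrist_force: [0.6, 1.1, 0.5]
finger_gap: -0.0003
```

Call:
{"fn": "arm_command", "kwargs": {
  "rows": "0.06 0.9 0.08 0 0 -0.058 0; -0.1 0.89 0.08 0 0 -0.036 0; -0.21 0.87 0.08 0 0 0 0; -0.21 0.87 0.08 0 0 0 0; 0 0 0 0 0 0 0"
}}

```text
time_s: 2.6
tcp_pos: [0.4358, 0.1762, 0.1991]
tcp_rot: [0.246, -3.131, -0.0]
wrist_force: [-0.5, -1.1, -0.2]
finger_gap: 0.0001
```

```bash
python3 - <<'E'
from plan import *
a=tow(.145,-.050)
plan([np.array([*a,.14])],188.7-360)
E
```

```text
from [0.4358 0.1762 0.1991] yaw -171.01 turn -0.29
-0.655 0.564 0.25 0 0 0.0016 0; -0.652 0.567 0.25 0 0 -0 0; -0.652 0.568 0.25 0 0 -0 0; -0.652 0.567 0.25 0 0 -0 0; -0.472 0.41 0.18 0 0 -0 0
end [0.5677 0.3319 0.14  ] t 0.625
```

Call:
{"fn": "arm_command", "kwargs": {
  "rows": "-0.65 0.57 0.25 0 0 0.0016 0; -0.65 0.57 0.25 0 0 0 0; -0.65 0.57 0.25 0 0 0 0; -0.65 0.57 0.25 0 0 0 0; -0.47 0.41 0.18 0 0 0 0"
}}

```text
time_s: 3.22
tcp_pos: [0.5689, 0.3295, 0.1397]
tcp_rot: [0.231, -3.132, 0.001]
wrist_force: [-0.2, -0.3, 0.2]
finger_gap: -0.0004
```

Call:
{"fn": "arm_command", "kwargs": {
  "rows": "0 0 0.8 0 0 0 0; 0 0 0.4 0 0 0 0; 0 0 0 0 0 0 0"
}}

```text
time_s: 3.6
tcp_pos: [0.5665, 0.3276, 0.0786]
tcp_rot: [0.23, -3.129, 0.004]
wrist_force: [-0.9, 0.8, 0.7]
finger_gap: 0.0003
```

```bash
cat > look.py <<'E'
from plan import *
import sys
n=sys.argv[1]
s=manip.state();print(s['time_s'],s['tcp_pos'].round(4),tos(s['tcp_pos']).round(4),s['wrist_force'].round(1))
im,d=manip.get_image('top');c=im[140:265,235:410];cv2.imwrite(f'pics/t{n}.png',cv2.resize(c,None,fx=4.5,fy=4.5,interpolation=cv2.INTER_CUBIC)); cv2.imwrite(f'pics/tf{n}.png',im)
im,d=manip.get_image('scene');c=im[120:290,220:430];cv2.imwrite(f'pics/s{n}.png',cv2.resize(c,None,fx=3.5,fy=3.5,interpolation=cv2.INTER_CUBIC)); cv2.imwrite(f'pics/sf{n}.png',im)
pw=manip.camera_params('wrist');im,d=manip.get_image('wrist');cv2.imwrite(f'pics/w{n}.png',im)
import pickle;pickle.dump(pw,open(f'w{n}.pkl','wb'))
E
python3 look.py 2
```

```text
3.6 [0.5665 0.3276 0.0786] [[ 0.1432 -0.0541]] [-0.9  0.8  0.7]
```

View pics/s2.png

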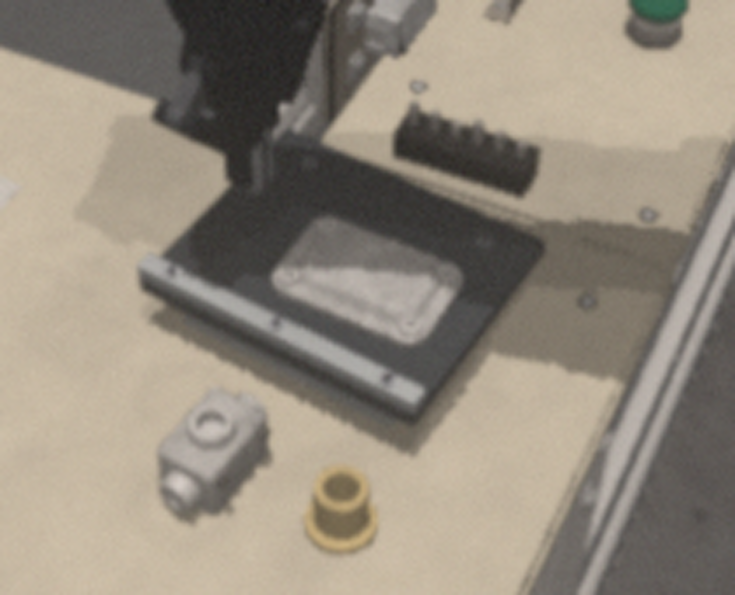

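View pics/w2.png

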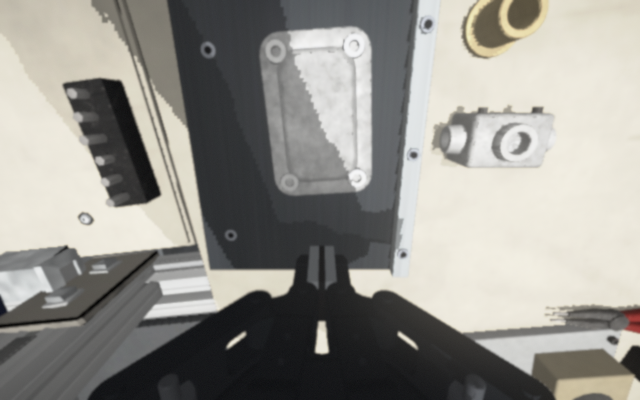

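The wrist view shows the shut fingertips at (322, 250) on the top, clear of the cover's rear end at row 190, with the fence clear on the right. I'll lower beside it.

Call:
{"fn": "arm_command", "kwargs": {
  "rows": "0 0 0.4 0 0 0 0; 0 0 0.24 0 0 0 0; 0 0 0 0 0 0 0; 0 0 0 0 0 0 0"
}}

```text
time_s: 4.25
tcp_pos: [0.5684, 0.3299, 0.0496]
tcp_rot: [-0.232, 3.132, 0.001]
wrist_force: [0.4, 0.8, -0.3]
finger_gap: -0.0001
```

```bash
python3 - <<'E'
from plan import *
s=manip.state();print(s['tcp_pos'],tos(s['tcp_pos']),s['wrist_force'])
b=tow(.077,-.053);plan([np.array([*b,.0455])],188.7-360,step=.005)
E
```

```text
[0.56841677 0.32991187 0.04961965] [[ 0.14541185 -0.05208252]] [ 0.40324735  0.77010457 -0.2566141 ]
from [0.5684 0.3299 0.0496] yaw -171.54 turn 0.24
0.1 -0.002 0.006 0 0 -0.0013 0; 0.1 -0.001 0.006 0 0 -0 0; 0.1 -0.001 0.006 0 0 -0 0; 0.1 -0.001 0.006 0 0 -0 0; 0.1 -0.001 0.006 0 0 -0 0
0.1 -0.001 0.006 0 0 -0 0; 0.1 -0.002 0.006 0 0 -0 0; 0.1 -0.001 0.006 0 0 -0 0; 0.1 -0.002 0.006 0 0 -0 0; 0.1 -0.001 0.006 0 0 -0 0
0.1 -0.002 0.006 0 0 -0 0; 0.1 -0.001 0.006 0 0 -0 0; 0.1 -0.002 0.005 0 0 -0 0; 0.068 -0.001 0.004 0 0 -0 0
end [0.5009 0.3187 0.0455] t 1.75
```

Call:
{"fn": "arm_command", "kwargs": {
  "rows": "0 0 0.06 0 0 0 0; 0 0 0 0 0 0 0; 0 0 0 0 0 0 0"
}}

```text
time_s: 4.62
tcp_pos: [0.568, 0.3297, 0.0459]
tcp_rot: [-0.232, 3.133, 0.0]
wrist_force: [-1.1, -0.4, 0.3]
finger_gap: -0.0001
```

Call:
{"fn": "arm_command", "kwargs": {
  "rows": "0.1 0 0 0 0 -0.0013 0; 0.1 0 0 0 0 0 0; 0.1 0 0 0 0 0 0; 0.1 0 0 0 0 0 0; 0.1 0 0 0 0 0 0"
}}

```text
time_s: 5.25
tcp_pos: [0.5432, 0.326, 0.046]
tcp_rot: [-0.238, 3.132, 0.0]
wrist_force: [1.2, 0.7, 0.2]
finger_gap: -0.0001
```

Call:
{"fn": "arm_command", "kwargs": {
  "rows": "0.1 0 0 0 0 0 0; 0.1 0 0 0 0 0 0; 0.1 0 0 0 0 0 0; 0 0 0 0 0 0 0"
}}

```text
time_s: 5.75
tcp_pos: [0.5279, 0.3236, 0.0458]
tcp_rot: [0.238, -3.132, 0.0]
wrist_force: [-0.2, 0.4, 0.3]
finger_gap: -0.0001
```

```bash
python3 look.py 3; python3 - <<'E'
from plan import *
for i in range(4):
    manip.get_image('wrist'); s=manip.state();print(s['tcp_pos'],tos(s['tcp_pos']),s['wrist_force'])
E
```

```text
5.75 [0.5279 0.3236 0.0458] [[ 0.1044 -0.0522]] [-0.2  0.4  0.3]
[0.52828891 0.32358403 0.04564509] [[ 0.10478855 -0.05226777]] [ 1.02470748  0.37901558 -0.12744372]
[0.52831861 0.32361929 0.04561661] [[ 0.10482324 -0.05223741]] [-0.02550598  0.00862566 -1.15961918]
[0.52836098 0.32360332 0.0456227 ] [[ 0.10486271 -0.0522596 ]] [-0.50567217 -0.24872955  0.22290659]
[0.52840288 0.32358166 0.04566796] [[ 0.10490085 -0.05228736]] [0.13977154 0.591019   0.05739786]
```

View pics/w3.png

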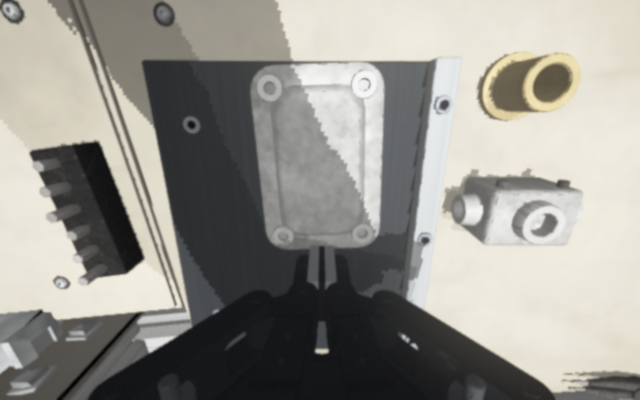

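View pics/s3.png

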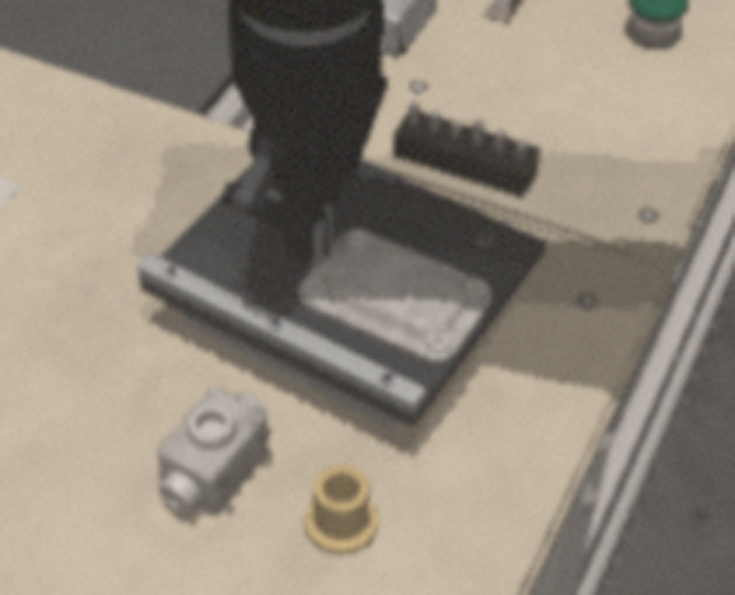

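```bash
python3 - <<'E'
from plan import *
import pickle
p=pickle.load(open('w3.pkl','rb'))
print('cover front',tos(ray(p,[(318,64)],.052)))
print('sides',tos(ray(p,[(251,100),(265,225),(384,100),(382,225)],.052))*1000)
print('stand',tos(ray(p,[(200,59),(400,58),(430,80),(412,240)],.04))*1000)
print('rear',tos(ray(p,[(325,248)],.052)))
E
```

```text
cover front [[ 0.00342838 -0.05354047]]
sides [[ 18.43965115 -84.61563365]
 [ 81.4076881  -82.35681171]
 [ 18.41326733 -23.01377336]
 [ 81.43889589 -19.37402391]]
stand [[  -0.140805   -110.30803042]
 [  -0.71049796  -14.21075897]
 [   8.98967371    1.46656366]
 [  96.41026432    2.08047525]]
rear [[ 0.09530838 -0.05000627]]
```

The cover's rear is at about 95 mm with the finger at 105 mm, so the finger face is about 10–11 mm ahead of the TCP, as expected. I'll push 28 mm more.

Call:
{"fn": "arm_command", "kwargs": {
  "rows": "0.1 0 0 0 0 0 0; 0.1 0 0 0 0 0 0; 0.1 0 0 0 0 0 0; 0.1 0 0 0 0 0 0; 0 0 0 0 0 0 0"
}}

```text
time_s: 6.72
tcp_pos: [0.508, 0.3206, 0.0458]
tcp_rot: [0.239, -3.132, 0.0]
wrist_force: [0.2, -0.0, -0.2]
finger_gap: 0.0002
```

Call:
{"fn": "arm_command", "kwargs": {
  "rows": "0.08 0 0 0 0 0 0; 0.06 0 0 0 0 0 0; 0 0 0 0 0 0 0"
}}

```text
time_s: 7.1
tcp_pos: [0.5014, 0.3195, 0.0458]
tcp_rot: [0.238, -3.132, 0.0]
wrist_force: [-0.1, 0.4, 1.6]
finger_gap: -0.0002
```

```bash
python3 look.py 4
```

```text
7.1 [0.5014 0.3195 0.0458] [[ 0.0776 -0.0522]] [-0.1  0.4  1.6]
```

View pics/w4.png

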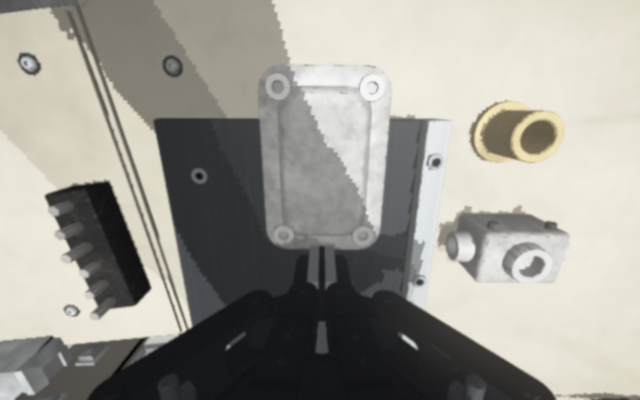

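```bash
python3 - <<'E'
from plan import *
import pickle
p=pickle.load(open('w4.pkl','rb'))
print('front',tos(ray(p,[(325,65),(325,248)],.052))*1000)
print('sides',tos(ray(p,[(259,100),(267,225),(391,100),(382,225)],.052))*1000)
print('stand',tos(ray(p,[(200,119),(405,119),(428,140),(409,270)],.04))*1000)
a=tow(.092,-.052);b=tow(.05,-.11);c=tow(.019,-.112)
plan([np.array([*a,.0458]),np.array([*a,.09]),np.array([*b,.09]),np.array([*c,.09])],98.7-360)
E
```

```text
front [[-23.10825999 -50.41107787]
 [ 68.39271781 -49.99821889]]
sides [[ -8.50292517 -80.91258537]
 [ 54.48802222 -81.2799388 ]
 [ -8.51161733 -19.75731348]
 [ 54.52124755 -19.35888343]]
stand [[   0.43823477 -114.35632772]
 [   0.36608755   -8.93410883]
 [  10.9829056     4.2406976 ]
 [  90.1412046     2.41758125]]
from [0.5016 0.3195 0.0457] yaw -171.3 turn -90.0
-0.285 0.005 -0.002 0 0 0.0578 0; 0 -0 -0.884 0 0 0.0578 0; 0.235 -0.869 0 0 0 0.0578 0; 0.043 -0.531 0.001 0 0 0.0578 0; 0.437 -0.442 -0 0 0 0.0578 0
0 0 0 0 0 0.0578 0; 0 0 0 0 0 0.0578 0; 0 0 0 0 0 0.0578 0; 0 0 0 0 0 0.0376 0
end [0.4525 0.2515 0.09  ] t 1.125
```

Call:
{"fn": "arm_command", "kwargs": {
  "rows": "-0.3 0 0 0 0 0 0; 0 0 -0.88 0 0 0 0; 0.08 -0.9 0 0 0 0.058 0; 0 -0.56 0 0 0 0.058 0; 0.44 -0.44 0 0 0 0.058 0"
}}

```text
time_s: 7.88
tcp_pos: [0.4947, 0.2309, 0.0901]
tcp_rot: [0.629, 3.076, 0.001]
wrist_force: [-1.3, 0.3, -0.8]
finger_gap: 0.0
```

Call:
{"fn": "arm_command", "kwargs": {
  "rows": "0 0 0 0 0 0.058 0; 0 0 0 0 0 0.058 0; 0 0 0 0 0 0.058 0; 0 0 0 0 0 0.058 0; 0 0 0 0 0 0.058 0"
}}

```text
time_s: 8.5
tcp_pos: [0.4935, 0.232, 0.0899]
tcp_rot: [1.916, 2.489, 0.001]
wrist_force: [-0.3, -0.4, 0.1]
finger_gap: -0.0001
```

```bash
python3 look.py 5; python3 - <<'E'
from plan import *
plan([np.array([*tow(.019,-.112),.0458])],98.7)
E
```

```text
8.5 [0.4935 0.232  0.0899] [[ 0.0566 -0.1375]] [-0.3 -0.4  0.1]
from [0.4932 0.232  0.0898] yaw 105.33 turn -6.63
0.423 -0.487 0.628 0 0 0.0368 0; 0.146 -0.213 0.252 0 0 0 0
end [0.4526 0.2515 0.0458] t 0.25
```

View pics/t5.png

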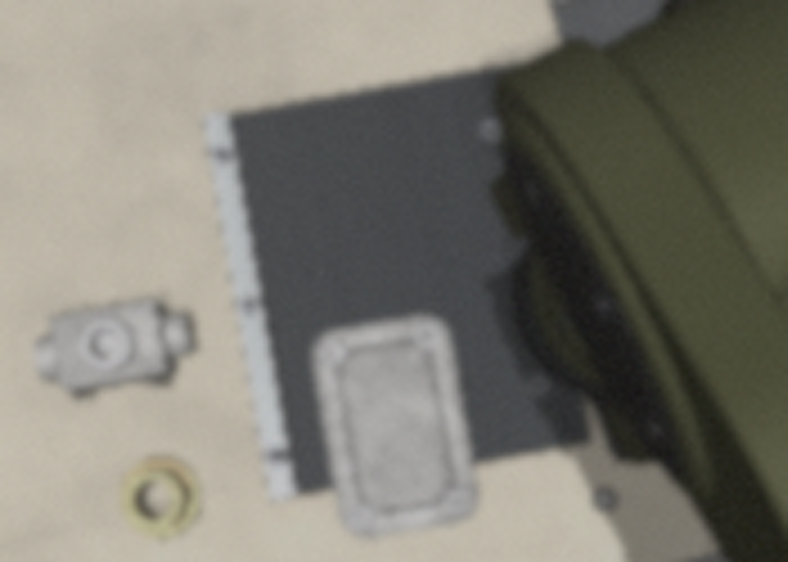

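View pics/s5.png

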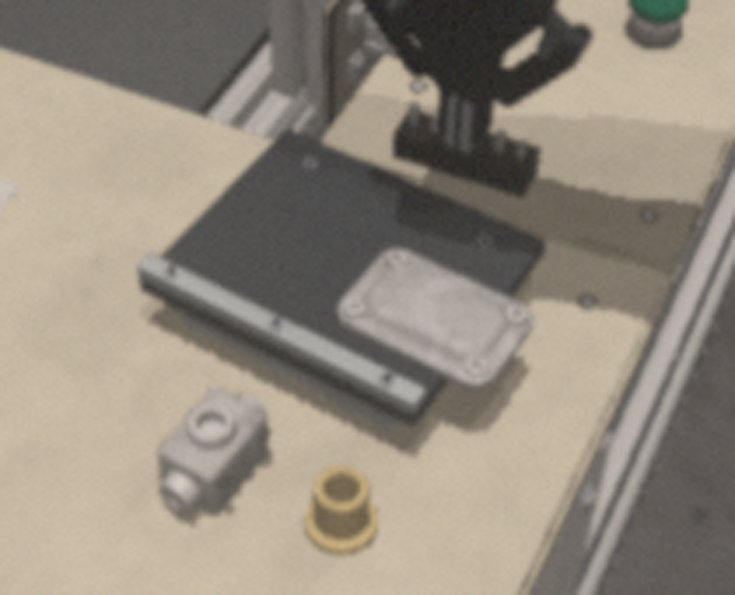

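View pics/w5.png

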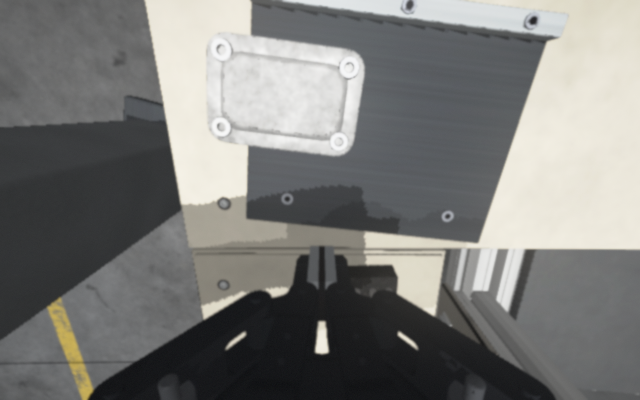

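```bash
python3 - <<'E'
from plan import *
p=manip.camera_params('top')
q=lambda u,v:(235+(u+.5)/4.5-.5,140+(v+.5)/4.5-.5)
print(tos(ray(p,[q(410,529),q(378,321),q(330,430),q(468,410)],.049))*1000)
print(tos(ray(p,[q(302,493),q(585,441)],.04))*1000)
# blob in saved crop vs wrist
p=manip.camera_params('wrist')
print('w',tos(ray(p,[(208,85),(362,102),(289,40),(281,148)],.052))*1000, tos(ray(p,[(248,180),(250,10)],.04))*1000)
plan([np.array([*tow(.019,-.108),.08]),np.array([*tow(.019,-.108),.0458])],98.7)
E
```

```text
[[-23.50391394 -48.69620732]
 [ 71.88693107 -51.53655018]
 [ 27.05129589 -21.0851862 ]
 [ 24.67925404 -84.40649416]]
[[   0.95512788   -3.04155941]
 [   0.97896645 -134.93077311]]
w [[-21.4686454  -49.08985862]
 [ 72.11469563 -47.70193006]
 [ 25.0438247  -19.70006006]
 [ 24.59771995 -81.34427004]] [[   1.14064007 -108.58161729]
 [  -0.53926779   -4.7175674 ]]
from [0.4932 0.232  0.0898] yaw 105.33 turn -6.63
0.623 -0.623 0.182 0 0 0.0368 0; 0.044 -0.055 0.014 0 0 0 0; -0.001 -0 0.684 0 0 0 0
end [0.4519 0.2555 0.0458] t 0.375
```

Both the top and wrist views put the cover's centre at x ≈ 23.5 mm, about 5 mm short, so the finger face is really about 6 mm from the centre line. I'll do the fence push now and correct x afterwards.

Call:
{"fn": "arm_command", "kwargs": {
  "rows": "0.62 -0.54 0.18 0 0 0.0368 0; 0.04 -0.04 0.02 0 0 0 0; 0 0 0.6 0 0 0 0; 0 0 0.08 0 0 0 0; 0 0 0 0 0 0 0"
}}

```text
time_s: 9.28
tcp_pos: [0.4563, 0.2562, 0.046]
tcp_rot: [-2.048, -2.382, 0.001]
wrist_force: [0.3, 0.9, -0.1]
finger_gap: -0.0004
```

```bash
python3 - <<'E'
from plan import *
s=manip.state();print(tos(s['tcp_pos']),s['tcp_pos'],s['wrist_force'])
plan([np.array([*tow(.023,-.074),.0458])],98.7,step=.005)
E
```

```text
[[ 0.02347064 -0.10794509]] [0.45632845 0.25624712 0.04598033] [ 0.27970541  0.85588808 -0.07020675]
from [0.4563 0.2562 0.046 ] yaw 98.61 turn 0.09
0.1 -0.002 0.001 0 0 -0.0005 0; 0.1 -0.001 0 0 0 -0 0; 0.1 -0.001 0.001 0 0 -0 0; 0.1 -0.001 0 0 0 -0 0; 0.1 -0.002 0.001 0 0 -0 0
0.1 -0.001 0 0 0 -0 0; 0.079 -0.002 0 0 0 -0 0
end [0.4507 0.2897 0.0458] t 0.875
```

Call:
{"fn": "arm_command", "kwargs": {
  "rows": "0.1 0 0 0 0 0 0; 0.1 0 0 0 0 0 0; 0.1 0 0 0 0 0 0; 0.1 0 0 0 0 0 0; 0.1 0 0 0 0 0 0"
}}

```text
time_s: 9.9
tcp_pos: [0.4524, 0.2812, 0.046]
tcp_rot: [2.049, 2.38, -0.0]
wrist_force: [1.0, -2.1, 3.9]
finger_gap: -0.0003
```

Call:
{"fn": "arm_command", "kwargs": {
  "rows": "0.08 0 0 0 0 0 0; 0.08 0 0 0 0 0 0; 0 0 0 0 0 0 0"
}}

```text
time_s: 10.28
tcp_pos: [0.4512, 0.2896, 0.046]
tcp_rot: [-2.049, -2.381, -0.001]
wrist_force: [-0.0, -1.1, 4.0]
finger_gap: 0.0002
```

Call:
{"fn": "arm_command", "kwargs": {
  "rows": "0.04 0 0 0 0 0 0; 0.02 0 0 0 0 0 0; 0 0 0 0 0 0 0"
}}

```text
time_s: 10.65
tcp_pos: [0.4511, 0.2906, 0.0459]
tcp_rot: [2.049, 2.378, -0.002]
wrist_force: [1.6, -6.9, 7.1]
finger_gap: -0.0
```

```bash
python3 look.py 6
```

```text
10.65 [0.4511 0.2906 0.0459] [[ 0.0235 -0.0732]] [ 1.6 -6.9  7.1]
```

View pics/w6.png

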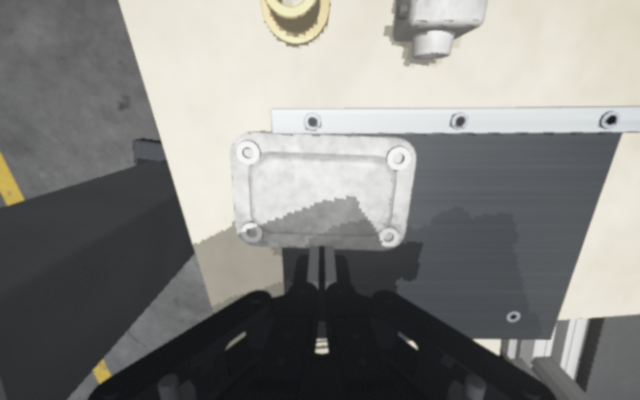

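It's pressed on the fence at the front, with the rear still open by about 2–3 mm (cover edge row 131 → 137, fence line 133). I'll shift the push point rearwards and press again.

Call:
{"fn": "arm_command", "kwargs": {
  "rows": "-0.1 0 0 0 0 0 0; 0 0.36 0 0 0 0 0; 0.08 0 0 0 0 0 0; 0.06 0 0 0 0 0 0; 0 0 0 0 0 0 0"
}}

```text
time_s: 11.42
tcp_pos: [0.4699, 0.2941, 0.046]
tcp_rot: [2.047, 2.374, -0.003]
wrist_force: [7.1, -10.5, 3.2]
finger_gap: 0.0002
```

Call:
{"fn": "arm_command", "kwargs": {
  "rows": "0.03 0 0 0 0 0 0; 0.02 0 0 0 0 0 0; 0 0 0 0 0 0 0"
}}

```text
time_s: 11.8
tcp_pos: [0.47, 0.2945, 0.0461]
tcp_rot: [2.046, 2.37, -0.006]
wrist_force: [8.5, -16.5, 6.2]
finger_gap: 0.0003
```

```bash
python3 look.py 7
```

```text
11.8 [0.47   0.2945 0.0461] [[ 0.0428 -0.0722]] [  8.5 -16.5   6.2]
```

View pics/w7.png

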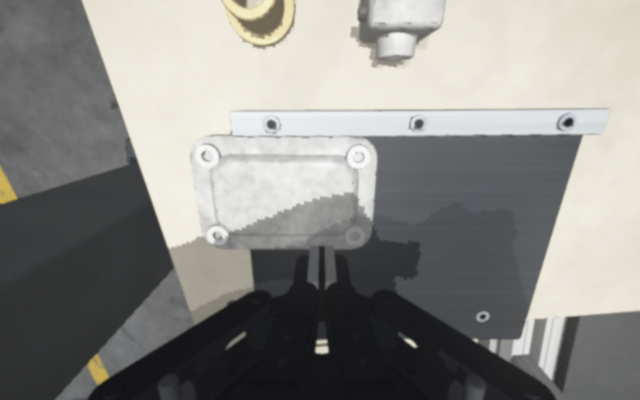

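Now it's flush. Next I'll move back round to the rear end for the x correction.

Call:
{"fn": "arm_command", "kwargs": {
  "rows": "-0.1 0 0 0 0 0 0; -0.2 0 0 0 0 0 0; 0 0 -0.88 0 0 0 0; 0 0 0 0 0 0 0"
}}

```text
time_s: 12.45
tcp_pos: [0.4713, 0.2856, 0.0924]
tcp_rot: [2.049, 2.381, 0.007]
wrist_force: [0.2, -0.0, 0.2]
finger_gap: -0.0003
```

```bash
python3 look.py 8; python3 - <<'E'
from plan import *
p=manip.camera_params('wrist')
plan([np.array([*tow(.09,-.075),.09]),np.array([*tow(.093,-.031),.09])],188.7)
E
```

```text
12.45 [0.4713 0.2856 0.0924] [[ 0.0428 -0.0812]] [ 0.2 -0.   0.2]
from [0.4691 0.2842 0.0891] yaw 98.57 turn 90.13
0.133 0.89 -0.017 0 0 -0.0578 0; -0.004 0.104 -0.002 0 0 -0.0578 0; 0.802 0.367 -0 0 0 -0.0578 0; 0 0 0 0 0 -0.0578 0; 0 0 0 0 0 -0.0578 0
0 0 0 0 0 -0.0578 0; 0 0 0 0 0 -0.0578 0; 0 0 0 0 0 -0.0578 0; 0 0 0 0 0 -0.0383 0
end [0.5134 0.3428 0.09  ] t 1.125
```

View pics/w8.png

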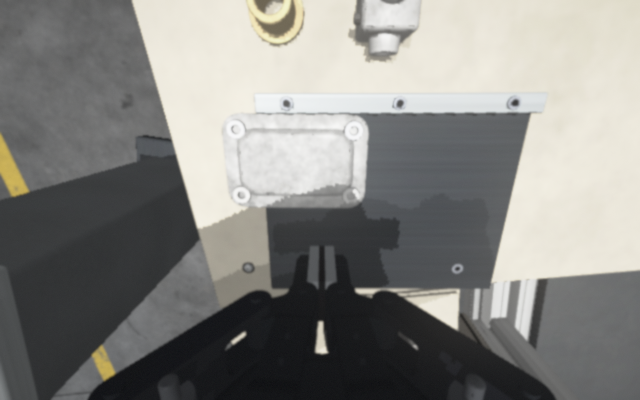

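View pics/t8.png

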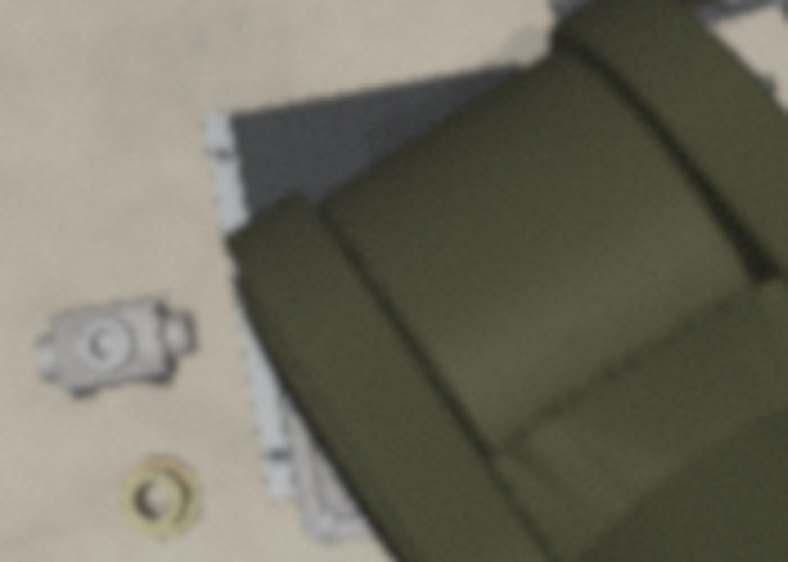

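```bash
python3 - <<'E'
from plan import *
import pickle
p=pickle.load(open('w8.pkl','rb'))
print(tos(ray(p,[(225,160),(367,160),(290,115),(290,205)],.05))*1000)
print('edge',tos(ray(p,[(270,250),(267,215),(380,113),(500,112)],.04))*1000)
E
```

```text
[[-21.81814942 -30.44166544]
 [ 72.40005679 -30.59723966]
 [ 22.38664361  -2.05352794]
 [ 20.02756345 -62.15773481]]
edge [[   1.72575413 -102.96484903]
 [   1.29546425  -73.56129866]
 [  81.02601574   -1.15778552]
 [ 159.92181453   -0.9714879 ]]
```

Call:
{"fn": "arm_command", "kwargs": {
  "rows": "0 0.95 0 0 0 0 0; 0 0.1 0 0 0 -0.058 0; 0 0 0 0 0 -0.058 0; 0 0 0 0 0 -0.058 0; 0 0 0 0 0 -0.058 0"
}}

```text
time_s: 13.22
tcp_pos: [0.5206, 0.2917, 0.088]
tcp_rot: [-1.056, -2.956, 0.003]
wrist_force: [0.3, 0.3, 0.7]
finger_gap: -0.0001
```

Call:
{"fn": "arm_command", "kwargs": {
  "rows": "0 0 0 0 0 -0.058 0; 0 0 0 0 0 -0.058 0; 0 0 0 0 0 -0.058 0; 0 0 0 0 0 -0.058 0; 0 0 0 0 0 -0.036 0"
}}

```text
time_s: 13.85
tcp_pos: [0.5206, 0.2918, 0.0881]
tcp_rot: [0.241, -3.13, 0.001]
wrist_force: [-0.2, 0.1, -0.0]
finger_gap: -0.0001
```

```bash
python3 - <<'E'
from plan import *
plan([np.array([*tow(.09,-.030),.0885]),np.array([*tow(.09,-.030),.046])],188.7-360)
E
```

```text
from [0.5206 0.2918 0.0881] yaw -171.18 turn -0.12
0.038 0.899 -0.007 0 0 0.0006 0; 0.007 0.152 -0.002 0 0 0 0; -0.002 0.001 0.85 0 0 0 0
end [0.5103 0.3434 0.046 ] t 0.375
```

Call:
{"fn": "arm_command", "kwargs": {
  "rows": "0.04 0.9 0 0 0 0.0006 0; 0 0.15 0 0 0 0 0; 0 0 0.6 0 0 0 0; 0 0 0.25 0 0 0 0; 0 0 0 0 0 0 0"
}}

```text
time_s: 14.48
tcp_pos: [0.5108, 0.3425, 0.0456]
tcp_rot: [0.231, -3.13, 0.003]
wrist_force: [0.5, 0.2, 0.8]
finger_gap: -0.0001
```

Call:
{"fn": "arm_command", "kwargs": {
  "rows": "0.1 0 0 0 0 0 0; 0.1 0 0 0 0 0 0; 0 0 0 0 0 0 0"
}}

```text
time_s: 14.85
tcp_pos: [0.5021, 0.3424, 0.048]
tcp_rot: [-0.232, 3.132, 0.001]
wrist_force: [0.5, -0.5, -0.3]
finger_gap: 0.0
```

```bash
python3 look.py 9
```

```text
14.85 [0.5021 0.3424 0.048 ] [[ 0.0817 -0.0297]] [ 0.5 -0.5 -0.3]
```

View pics/w9.png

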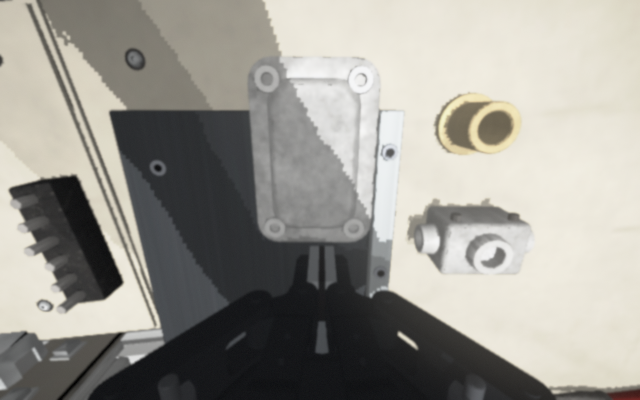

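Call:
{"fn": "arm_command", "kwargs": {
  "rows": "0.06 0 0.03 0 0 0 0; 0.06 0 0 0 0 0 0; 0.06 0 0 0 0 0 0; 0 0 0 0 0 0 0"
}}

```text
time_s: 15.5
tcp_pos: [0.493, 0.341, 0.0458]
tcp_rot: [0.232, -3.133, 0.0]
wrist_force: [0.8, -0.5, -0.5]
finger_gap: -0.0001
```

```bash
python3 look.py 10
```

```text
15.5 [0.493  0.341  0.0458] [[ 0.0725 -0.0298]] [ 0.8 -0.5 -0.5]
```

View pics/w10.png

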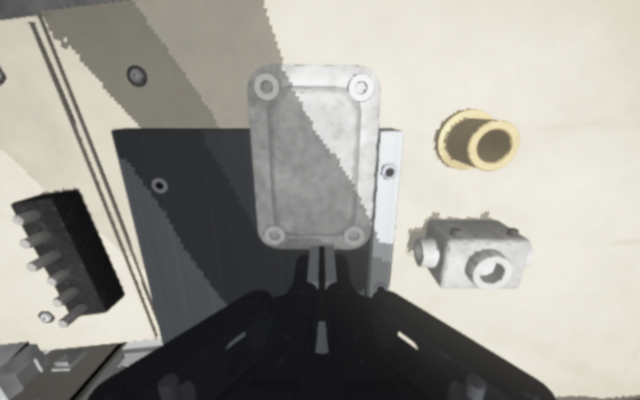

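Contact made: the overhang grew from rows 57–111 to 65–129 and the cover still lies along the fence. I'll back off, raise the arm clear and measure.

Call:
{"fn": "arm_command", "kwargs": {
  "rows": "-0.3 0 0 0 0 0 0; 0 0 -0.9 0 0 0 0; -0.4 0 -0.9 0 0 0 0; 0 0 0 0 0 0 0"
}}

```text
time_s: 16.15
tcp_pos: [0.5328, 0.3482, 0.1403]
tcp_rot: [-0.229, 3.125, 0.007]
wrist_force: [0.6, 0.2, -0.1]
finger_gap: -0.0002
```

```bash
python3 look.py 11
```

```text
16.15 [0.5328 0.3482 0.1403] [[ 0.1129 -0.0286]] [ 0.6  0.2 -0.1]
```

View pics/w11.png

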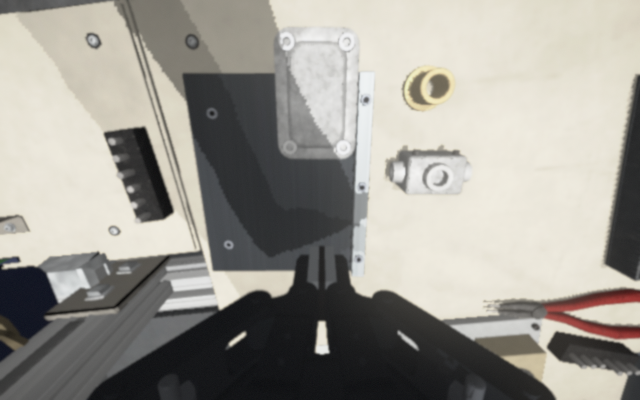

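View pics/s11.png

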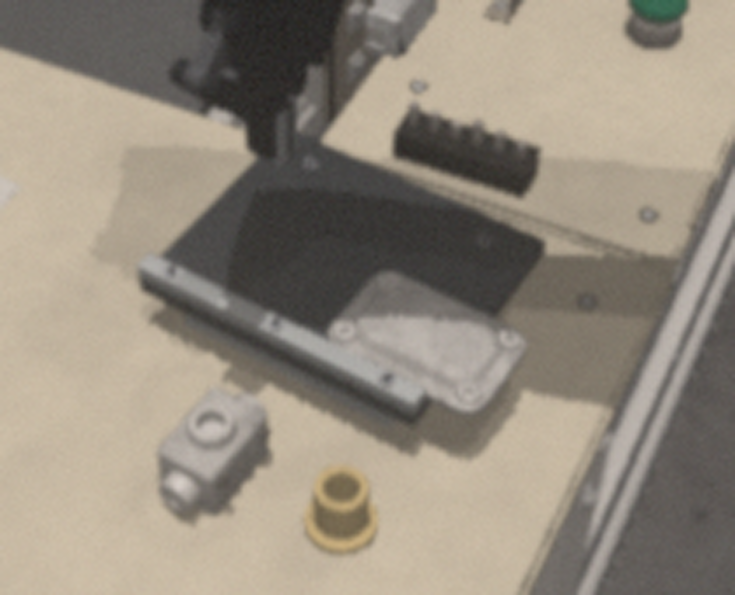

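View pics/t11.png

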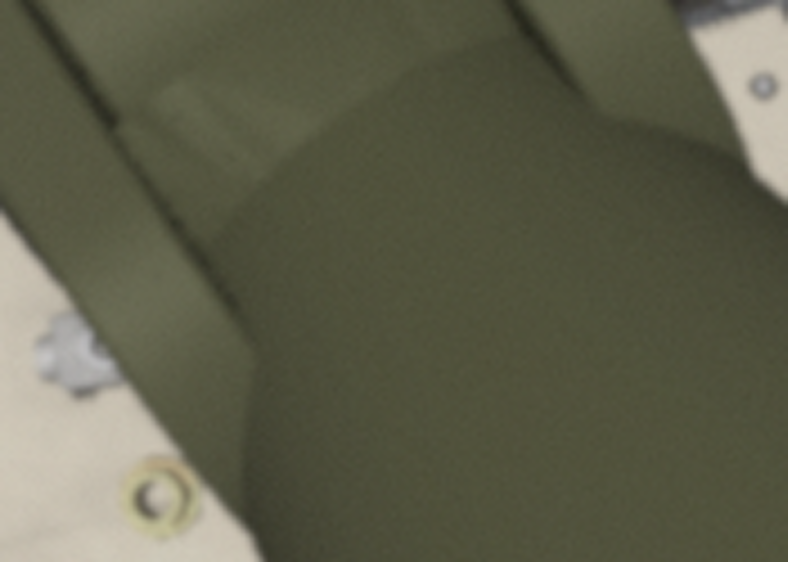

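Call:
{"fn": "arm_command", "kwargs": {
  "rows": "0.7 -0.3 -0.9 0 0 0 0; 0.9 -0.3 0 0 0 0 0; 0.6 -0.8 0 0 0 0 0; 0 -0.9 0 0 0 0 0; 0 -0.9 0 0 0 0 0"
}}

```text
time_s: 16.92
tcp_pos: [0.4412, 0.1702, 0.1795]
tcp_rot: [0.233, -3.131, 0.001]
wrist_force: [0.9, 0.8, 0.8]
finger_gap: 0.0003
```

Call:
{"fn": "arm_command", "kwargs": {
  "rows": "0 -0.9 0 0 0 0 0; 0 -0.9 0 0 0 0 0; 0 -0.9 0 0 0 0 0; 0 0 0 0 0 0 0; 0 0 0 0 0 0 0"
}}

```text
time_s: 17.55
tcp_pos: [0.4616, 0.0383, 0.1798]
tcp_rot: [0.23, -3.131, -0.001]
wrist_force: [-0.3, -0.8, -0.5]
finger_gap: 0.0
```

```bash
python3 look.py 12; python3 - <<'E'
from plan import *
p=manip.camera_params('top');im=cv2.imread('pics/tf12.png')
z=.04
def dr(p,im,S,n,cx,cy,w,h,f):
    for z,pts in ((.046,[(-.030,-.064),(.066,-.064),(.066,0),(-.030,0)]),(.04,[(0,0),(0,-.138)])):
        q=proj(p,[[*tow(*a),z] for a in pts])
        cv2.polylines(im,[np.round(q*16).astype(int)],True,(0,0,255),1,cv2.LINE_AA,4)
    cv2.imwrite(n,cv2.resize(im[cy:cy+h,cx:cx+w],None,fx=f,fy=f,interpolation=cv2.INTER_CUBIC))
dr(p,im,0,'pics/to12.png',235,140,175,125,4.5)
q=lambda u,v:(235+(u+.5)/4.5-.5,140+(v+.5)/4.5-.5)
E
```

```text
17.55 [0.4616 0.0383 0.1798] [[-0.0043 -0.3241]] [-0.3 -0.8 -0.5]
```

View pics/t12.png

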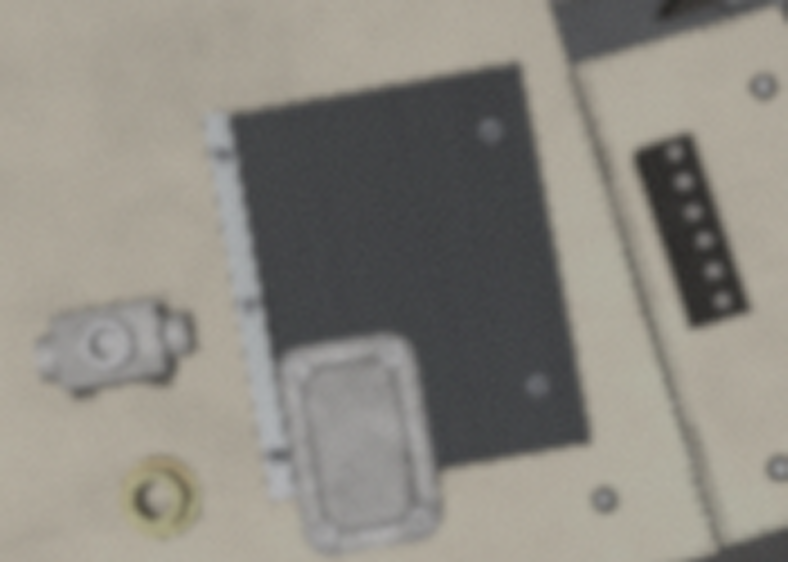

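View pics/to12.png

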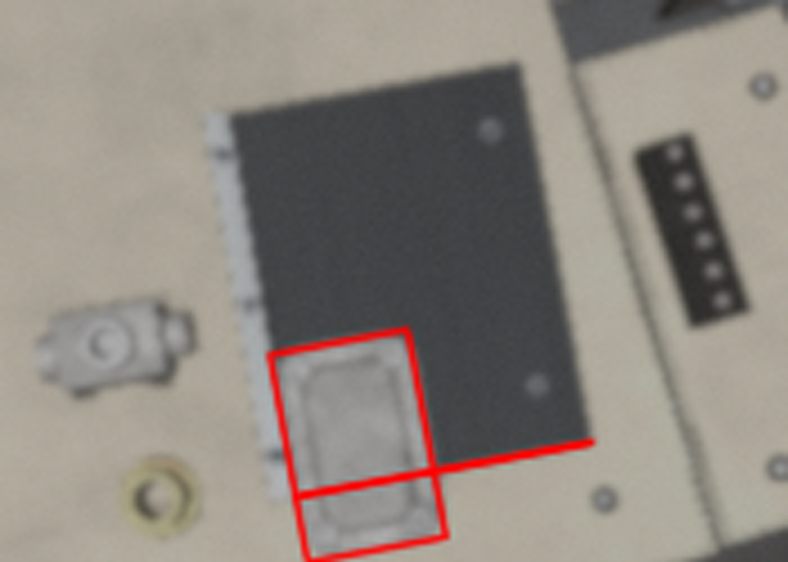

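View pics/s12.png

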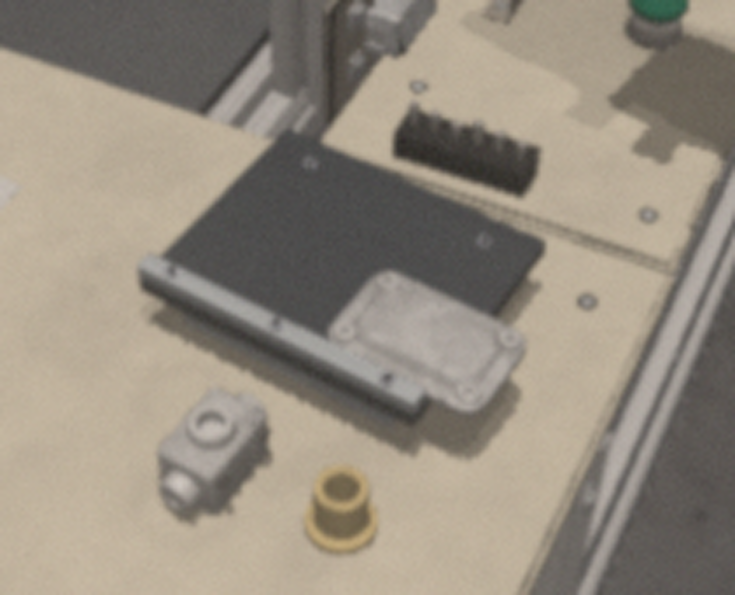

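The cover's front end is at (368, 548) in the top crop, but its axis looks a few degrees off. I'll measure the angle from the four bosses in the wrist view.

```bash
python3 - <<'E'
from plan import *
import pickle
im=cv2.imread('pics/w11.png');p=pickle.load(open('w11.pkl','rb'))
c=im[15:170,255:395];cv2.imwrite('pics/w11c.png',cv2.resize(c,None,fx=3.8,fy=3.8,interpolation=cv2.INTER_CUBIC))
B=ray(p,[(287.5,41),(347,42),(290,147),(343.5,147)],.053);S=tos(B)*1000;print(S)
print('ang',np.degrees(np.arctan2(S[2:,1]-S[:2,1],S[2:,0]-S[:2,0])),S.mean(0))
im=cv2.imread('pics/s12.png');p=manip.camera_params('scene')
q=lambda u,v:(220+(u+.5)/3.5-.5,120+(v+.5)/3.5-.5)
B=ray(p,[q(469,393),q(509,338),q(345,329),q(393,282)],.053);S=tos(B)*1000;print(S,S.mean(0))
print('ang',np.degrees(np.arctan2(S[2:,1]-S[:2,1],S[2:,0]-S[:2,0])))
E
```

```text
[[-18.86616147 -53.19451991]
 [-18.06540663 -10.52903484]
 [ 56.09817262 -54.63541147]
 [ 56.31254505 -11.38547197]]
ang [-1.10114818 -0.6597125 ] [ 18.86978739 -32.43610955]
[[-22.62519476  -8.17010371]
 [-22.48198299 -51.92945391]
 [ 54.18994703 -10.44206314]
 [ 50.1116109  -53.18562013]] [ 14.79859505 -30.93181022]
ang [-1.69414187 -0.9913525 ]
```

View pics/w11c.png

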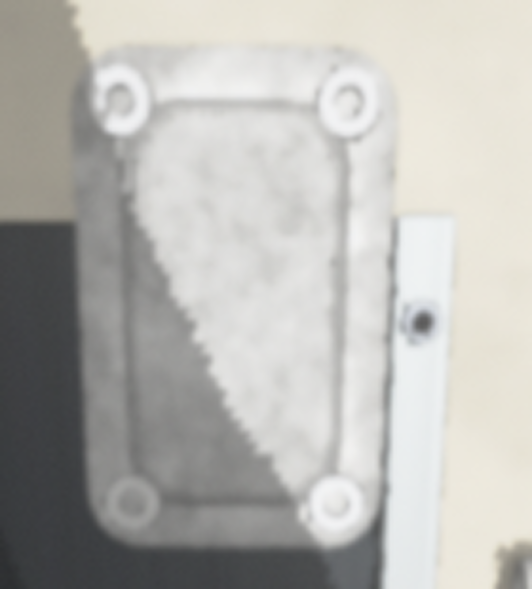

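```bash
python3 - <<'E'
from plan import *
p=manip.camera_params('top')
q=lambda u,v:(235+(u+.5)/4.5-.5,140+(v+.5)/4.5-.5)
S=tos(ray(p,[q(375,549),q(345,338),q(413,355),q(440,500),q(284,365),q(305,530)],.049))*1000;print(S, S[:2].mean(0))
print(np.degrees(np.arctan2(S[3,1]-S[2,1],S[2,0]*-1+S[3,0])))
s=manip.state();print(s['qd'],s['wrist_force'])
E
```

```text
[[-29.53826385 -31.46693608]
 [ 66.98010519 -35.33688104]
 [ 53.76429214 -64.39625566]
 [-13.0724351  -64.44871001]
 [ 59.89346337  -5.76634464]
 [-15.44185328  -1.78928675]] [ 18.72092067 -33.40190856]
-179.95503352266013
[ 0.00217995 -0.00366985  0.00220674  0.00162701 -0.00291171  0.00070748] [ 0.28537828 -0.07201324  0.11417601]
```

```bash
python3 -c "
from bench import manip
print(manip.finish_job())"
```

```text
the job is handed in; nothing more can be done
None
```

The cover is in place against the fence with about 30 mm sticking out over the front edge, and I handed the job in at about 17.7 s. No verdict was reported.

I only pushed, with the fingers shut. First I pushed the rear end towards the robot, then the long side against the fence, first at its middle and then nearer the rear. A last push at the rear brought it to the right overhang. I then pulled the arm well clear.

Last checks, in the stand_corner frame:

| Check | Wrist camera | Top camera | Scene camera | Limit |
|---|---|---|---|---|
| Cover centre, x (mm) | 18.9 | 18.7 | 14.8 | 11 to 25 |
| Cover centre, y (mm) | -32.4 | -33.4 | -30.9 | above -36.5 |
| Angle to the fence (degrees) | 0.7 to 1.1 | 0 (right edge) to 3 (left edge) | 1.0 to 1.7 | under 4 |

- **Disagreement in x:** the scene view reads about 4 mm less than the other two, but all three are within the limits.
- **Fit along the fence:** it is not perfectly flush. The rear end stands off by about 1–2 mm. The top view's 3° comes from the left edge, which is hard to see against the bright fence. I left this alone because it was inside the tolerance.
- **Bystanders and forces:** the bits, bush and valve look unmoved in the pictures. The highest wrist force in the readings was about 20 N.
- **First push fell short:** it stopped about 5 mm short because the fingertips are narrower than I assumed. The last rear push corrected this.

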